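# Roll the thick bar into the V-rest

## Robot

A 6-joint arm with a two-finger parallel gripper is mounted at the origin on the work surface. World frame = base frame: x ahead of the robot, y to its left, z up, the work surface at z = 0. Lengths are in m, angles in rad, forces in N, time in s.
With the tool pointing down it reaches from about 0.35 to 0.775 m from the base axis. Payload 5.5 kg.
Tool frame: the origin (TCP) lies on the mounting face of the last link; the fingertips stand 173 mm ahead of it and the grasp point (between the pads) lies 155 mm ahead of it; z points along the fingers, y is the direction in which the jaws open and shut (so a half turn about z gives the same grasp; the last joint's range is limited). The gripper opens to 85 mm and grips with 20 to 120 N. Pads are 22 mm wide; open, the fingers measure 114 mm over their backs; the gripper's body (76 mm by 85 mm) begins 54 mm behind the grasp point. The pads swing forward as they close: fully open they stand 13 mm farther back than shut.
Start: joints at [0.97, 0.313, 0.046, 1.304, 0, 1.431], TCP at [0.256, 0.515, 0.405] pointing down, gripper open.
Joint ranges: [-2.76, 2.76], [-0.86, 1.69], [-1.03, 1.26], [-2.2, 2.34], [-1.47, 1.5], [-3.14, 3.14]. Speed limits (rad/s): [2.57, 2.57, 3.14, 3.14, 3.14, 3.14].

## Interface

Orientations are given as a unit quaternion [w, x, y, z].
In Python, from workcell import * gives the robot as it stands. The module is installed in compiled form; this text tells all that it offers.
- The arm moves only by the shell command python3 -m crank 'ROWS' [FORCE]. ROWS is JSON, a list of rows, each a list of 7 numbers: the shift along the tool's x, y, z in mm, then the turn, a rotation vector about the tool's x, y, z in degrees, then the opening, from 0 (shut) to 1 (fully open). A call has exactly 8 rows; each row shifts and turns the commanded pose from where the row before left it, along the tool's axes as they then stand; what a row does not reach is not made up. A row lasts 1/8 s, in which the tool goes at most 62.5 mm and 10.7 degrees, less where a joint would pass 70% of its speed; a pose out of reach is approached as far as the arm can. A call with a gripper value outside its range is refused whole. The fingers move at their own pace and stop on an object; FORCE is the grip in N (left out, the last holds). Time passes only in rows, so rows that do not move let the fingers close, or fill a call up. It gives the time, the measured TCP pose, the force and the opening at its end, in the units of the state.
- get_state(): the state, without advancing time (a new reading comes with each control period).
- read_camera(name): name is "scene" or "side" or "wrist"; returns the picture (400x640x3 uint8, blue, green, red); there is no depth.
- calibration(name): a dict with "fx", "fy", "cx", "cy" (pixels), "extrinsics" (4x4, takes a point from world to camera coordinates). Camera axes: x right, y down, z forward; pixel columns grow to the right and rows downward; lengths in m; the calibration is good to about 2 mm. A picture is of the moment at which its call begins: read the wrist's pose just before it. calibration takes no time and is no camera call; for the wrist camera it gives the pose at the moment of the call.
- hand_in(): hands the job in, once; it reports no verdict.
The state is a dict: "clock": time; "joint_pos": joint angles; "qvel": joint speeds; "tau": joint torques, N m; "tcp_pos": TCP position; "orientation": TCP orientation; "wrist_force": force on the tool from outside, world axes, zero at the start; "ft_torque": the same for the moment, N m; "finger_gap": finger opening in m.
Only numpy, scipy, OpenCV 4.12 (cv2) and the standard library are available. Lean on these libraries where they do the work, as an engineer would, in place of code of your own. Each camera call takes 0.05 s, during which the arm holds its last target.

## Task

Roll the thicker of the two round bars along the desk, up the low ramp and into the groove of the V-rest, pushing it by its side; then push its end so that it slides along the groove until it is fully home against the upright end stop. Only push with the fingers: never lift the bar off what it rolls on. Leave the thin bar and everything else on the desk where they are.

Things in the scene. Friction and masses are not known exactly. Their poses are not given: they have to be found in the camera images.
- thick_bar: Smooth, lightly oiled aluminium round bar, 46 mm diameter, 140 mm long, about 0.65 kg, free to roll on the desk left or right of the V-rest (varies). Origin at its centre; x is its axis, y and z turn as it rolls. Starts within 0.2 rad of parallel to the groove, 130 to 180 mm to its side and 30 to 50 mm short of the seat along it. It slides in the groove at about 1.5 to 3.5 N.
- thin_bar: The other aluminium round bar, 30 mm diameter, 140 mm long, on the opposite side of the V-rest; to be left alone. Origin at its centre, x along its axis.
- vrest: Dark steel V-rest fixed to the desk: a groove with a ramp on each side. Origin on the desk below the groove's bottom line; x along the groove, away from the robot (within 0.25 rad of world x), y to its left, z up. It runs from x = -85 to +70 mm, its near end open. The groove's bottom is 2 mm above the desk; its faces rise at 30 degrees to the crests at y = +17 and -17 mm.
- left_crest (a point): Middle of the left crest of the V-rest, at y = +17 mm, 12 mm above the desk. Outward from it a flat ramp falls (11 degrees) to the desk at y = +77 mm; the right side mirrors it. A bar rolled up the ramp drops into the groove once its centre is past the crest.
- stop (a point): Middle of the end stop's face, at x = +70 mm on the V-rest, 28 mm above the desk. The stop is an upright steel plate across the far end of the groove, 10 mm thick, 90 mm wide, 56 mm high; its face looks to the robot.
- seat (a point): Where the thick bar's centre finally lies: in the groove with its far end touching the end stop; 28.6 mm above the desk over the V-rest's origin. Axes as the V-rest's: x along the groove towards the stop.
- stamp: Bystander: wooden hand stamp standing upright, 38 mm diameter, 72 mm high, beyond the far end of the V-rest to its left. Origin under its foot.
- tape: Bystander: grey tape-measure case, 60 x 34 x 58 mm high, beyond the far end of the V-rest to its right. Origin under its foot.
- collar: Bystander: steel shaft collar lying flat, 48 mm outer diameter, 20 mm high, on the robot's side of the V-rest, to the right. Origin under its centre.
- spray: Bystander: spray can, 60 mm diameter, 170 mm high, far to the left. Origin under its foot.
- flask: Bystander: dark steel insulated travel cup, 72 mm diameter, 135 mm high, far to the right. Origin under its foot.
- mug: Bystander: white mug, 80 mm diameter, 90 mm high, beyond the V-rest, to the far left. Origin under its foot.
Mind the look-alikes: they are no part of the job. Leave any pink or turquoise look-alike of the thick_bar alone.

How it is judged:
By the outcome, as a careful person would: the job done as asked, in the order asked, and still so for the second after the job is handed in, with the robot touching nothing.
It also fails if it takes over 51 s, if anything falls off the work surface, if the arm or the gripper's body presses on something with over 40 N, if the wrist force passes 120 N, or if a joint passes its speed limit or range.

## Working session

There is one attempt and no reset: what is moved stays moved. The work goes in short steps, Python scripts to look and compute and a shell command to move; the robot and the scene stay as the last step left them, time stands still between calls to the robot, and variables do not carry over. Pictures are saved under pics/ and viewed, and the job is handed in when it is done.

```bash
mkdir -p pics; python3 - <<'E'
from workcell import *
import cv2
s=get_state()
for k in s: print(k,s[k])
for n in ("scene","side","wrist"):
    cv2.imwrite(f"pics/{n}0.png",read_camera(n))
    print(n,calibration(n))
E
```

```text
clock 0.0
joint_pos [ 9.70439830e-01  3.13975525e-01  4.49696508e-02  1.30361954e+00
 -3.83698115e-07  1.43123932e+00]
qvel [-1.11899976e-03  4.61658934e-04 -3.34724679e-05  7.68984757e-04
 -5.36939113e-04  1.40168167e-03]
tau [ 2.34527233e-04 -4.80623674e+01  2.98536462e+01  1.91713823e-02
 -9.43390637e-05  8.88671281e-06]
tcp_pos [0.25554873 0.51485765 0.40381894]
orientation [-3.30497005e-04  2.28366629e-01  9.73574777e-01 -8.52736829e-04]
wrist_force [ 0.98478126 -0.18676084  0.47619051]
ft_torque [ 0.00348009 -0.0258796   0.00793767]
finger_gap 0.08504367804080484
scene {'fx': 406.43899770704724, 'fy': 406.43899770704724, 'cx': 317.5060407379716, 'cy': 199.97438486538638, 'extrinsics': array([[-1.67199278e-02,  9.99826880e-01, -8.16413357e-03,
        -7.84618860e-04],
       [ 5.85040362e-01,  3.16128378e-03, -8.10998016e-01,
        -2.85325722e-01],
       [-8.10831807e-01, -1.83361759e-02, -5.84991937e-01,
         1.62141991e+00],
       [ 0.00000000e+00,  0.00000000e+00,  0.00000000e+00,
         1.00000000e+00]])}
side {'fx': 500.7860035412854, 'fy': 500.7860035412854, 'cx': 316.7822919640348, 'cy': 193.33053042790047, 'extrinsics': array([[-0.6966668 ,  0.71704821,  0.02229873,  0.39750905],
       [ 0.43521434,  0.447145  , -0.78144086, -0.21342756],
       [-0.57030154, -0.53469918, -0.62358074,  2.03670439],
       [ 0.        ,  0.        ,  0.        ,  1.        ]])}
wrist {'fx': 320.5013569739646, 'fy': 320.5013569739646, 'cx': 317.66245703140623, 'cy': 202.1577590921364, 'extrinsics': array([[ 4.45301539e-01,  8.95380359e-01, -7.42513120e-04,
        -5.74202124e-01],
       [ 8.48560262e-01, -4.21751454e-01,  3.19485825e-01,
        -4.06239412e-02],
       [ 2.85748177e-01, -1.42897597e-01, -9.47590764e-01,
         3.80215210e-01],
       [ 0.00000000e+00,  0.00000000e+00,  0.00000000e+00,
         1.00000000e+00]])}
```

View pics/scene0.png

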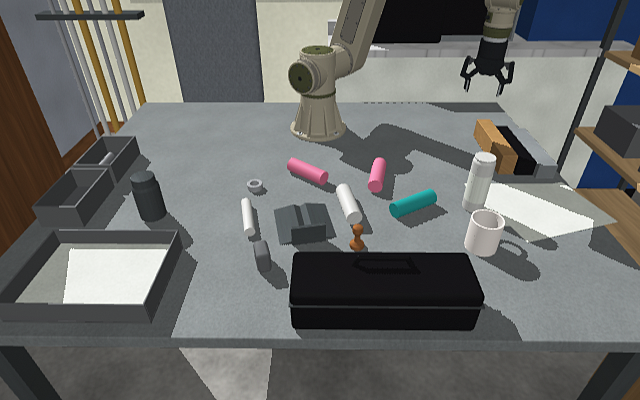

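View pics/side0.png

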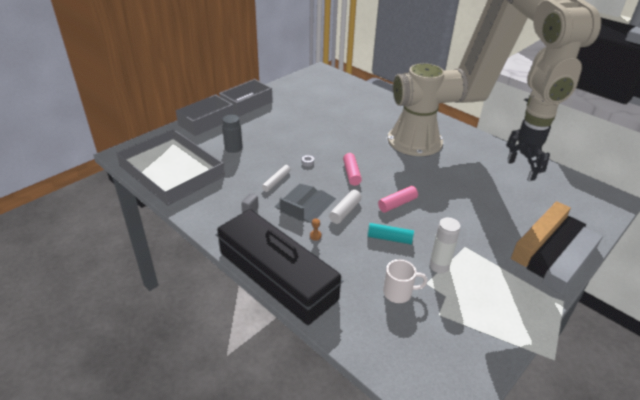

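View pics/wrist0.png

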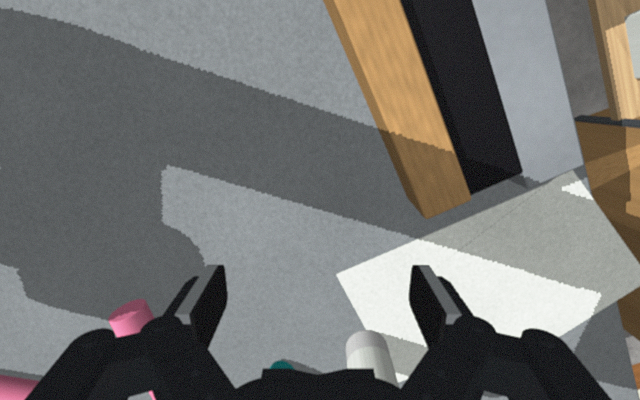

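The scene view shows the thick white bar at about (348,203), left (+y) of the V-rest at (305,222), and the thin bar at (248,216). There are pink look-alikes at (377,175) and (307,170) and a turquoise one at (413,203). I'll enlarge both views next.

```bash
python3 - <<'E'
import cv2
a=cv2.imread("pics/scene0.png")[150:260,230:450]
cv2.imwrite("pics/sc_crop.png",cv2.resize(a,None,fx=3.6,fy=3.6,interpolation=cv2.INTER_CUBIC))
a=cv2.imread("pics/side0.png")[145:265,240:430]
cv2.imwrite("pics/si_crop.png",cv2.resize(a,None,fx=4,fy=4,interpolation=cv2.INTER_CUBIC))
E
```

```text
(no output)
```

View pics/sc_crop.png

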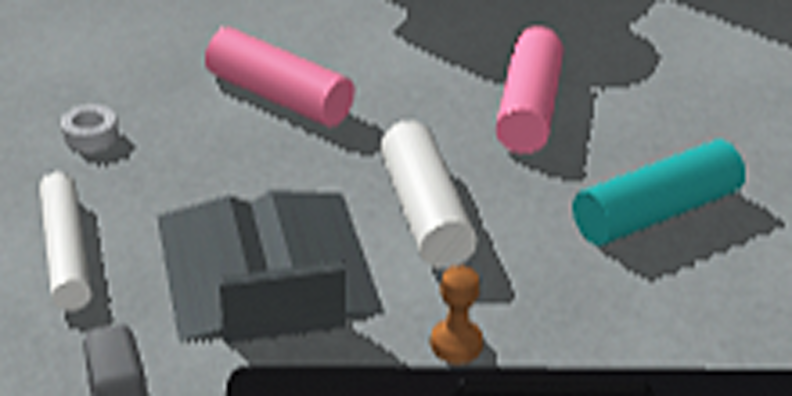

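View pics/si_crop.png

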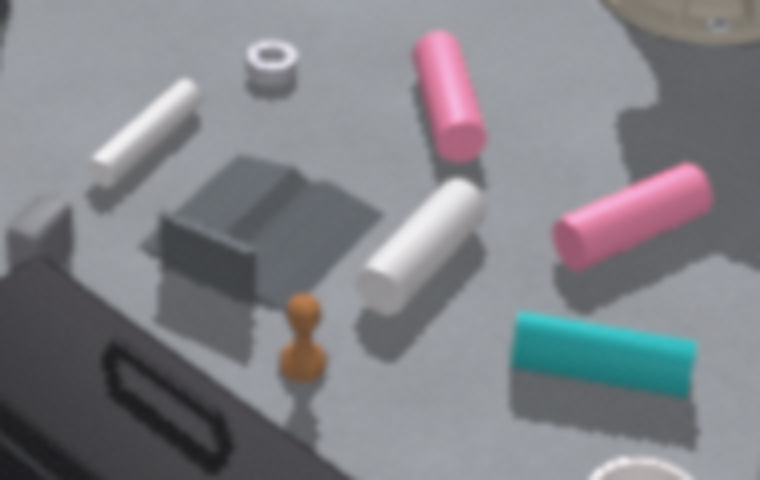

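```bash
cat > h.py <<'E'
import numpy as np, cv2
from scipy.optimize import least_squares, minimize
from workcell import *
def proj(c,P):
    P=np.atleast_2d(P); q=P@c["extrinsics"][:3,:3].T+c["extrinsics"][:3,3]
    return np.c_[c["fx"]*q[:,0]/q[:,2]+c["cx"],c["fy"]*q[:,1]/q[:,2]+c["cy"]]
def T(p,v):
    c,s=np.cos(p[2]),np.sin(p[2]); v=np.atleast_2d(v)
    return np.c_[p[0]+c*v[:,0]-s*v[:,1],p[1]+s*v[:,0]+c*v[:,1],v[:,2]]
def unproj(c,uv,z):
    R=c["extrinsics"][:3,:3];t=c["extrinsics"][:3,3]
    d=R.T@np.array([(uv[0]-c["cx"])/c["fx"],(uv[1]-c["cy"])/c["fy"],1]);o=-R.T@t
    return o+d*(z-o[2])/d[2]
def cyl(p,r,z,L=.14):
    a=np.linspace(0,2*np.pi,40)
    v=np.array([[x,r*np.cos(t),z+r*np.sin(t)] for x in(-L/2,L/2) for t in a])
    return T(p,v)
def fitbar(views,p0,r,z):
    # views: list of (calib, mask)
    def cost(p):
        e=0
        for c,m in views:
            S=4
            h=cv2.convexHull((proj(c,cyl(p,r,z))*S+S/2).astype(np.float32)).astype(np.int32)
            im=np.zeros((400*S,640*S),np.uint8);cv2.fillConvexPoly(im,h,255)
            im=cv2.resize(im,(640,400),interpolation=cv2.INTER_AREA)/255.
            e+=np.abs(im-m).sum()
        return e
    s=minimize(cost,p0,method="Nelder-Mead",options=dict(initial_simplex=np.array(p0)+np.array([[0,0,0],[.015,0,0],[0,.015,0],[0,0,.15]]),xatol=1e-4,fatol=.1))
    return s.x,s.fun
def whitemask(im,box):
    m=np.zeros((400,640)); x0,y0,x1,y1=box
    h=im.astype(int); k=(h.min(2)>150)&(h.max(2)-h.min(2)<30)
    m[y0:y1,x0:x1]=k[y0:y1,x0:x1]; return m
E
python3 - <<'E'
from h import *
sc,si=calibration("scene"),calibration("side")
S=lambda *a:np.array(a)/3.6+np.array([230,150])-.4
D=lambda *a:np.array(a)/4+np.array([240,145])-.4
M=np.array([[-85,-77,0],[70,-77,0],[-85,77,0],[70,77,0],[-85,-17,12],[-85,17,12],[80,-45,56],[80,45,56]])/1000
o1=[S(160,214),S(183,338),S(345,196),S(381,312),S(232,198),S(270,191),S(222,284),S(345,268)]
# side view
M2=np.array([[-85,77,0],[70,77,0],[-85,-77,0],[80,-45,56],[80,45,56]])/1000
o2=[D(382,214),D(280,307),D(241,155),D(160,215),D(256,258)]
f=lambda p:np.r_[(proj(sc,T(p,M))-o1).ravel(),(proj(si,T(p,M2))-o2).ravel()]
r=least_squares(f,[.5,0,0],loss="soft_l1");print("vrest",r.x);print(f(r.x).reshape(-1,2).round(1))
a,b=cv2.imread("pics/scene0.png"),cv2.imread("pics/side0.png")
m1=whitemask(a,(333,180,365,228));m2=whitemask(b,(328,186,364,226));print(m1.sum(),m2.sum())
p0=unproj(sc,S(425,190),.023);print(p0)
p,c=fitbar([(sc,m1),(si,m2)],[p0[0],p0[1],.1],.023,.023);print("bar",p,c)
for v in((sc,m1),(si,m2)):print(fitbar([v],[p0[0],p0[1],.1],.023,.023))
d=p[:2]-r.x[:2];th=r.x[2];print("rel",d@[np.cos(th),np.sin(th)],d@[-np.sin(th),np.cos(th)],p[2]-th)
for n,q,z in(("stampbase",S(456,350),0),("pinkA near end",S(525,130),.023),("pinkA far",S(541,40),.023),("pinkB",S(335,100),.02),("pinkB2",S(225,50),.02),("teal",S(592,218),.02),("teal2",S(735,165),.02),("collar",S(90,130),.01)):print(n,unproj(sc,q,z))
E
```

```text
vrest [ 0.60204919 -0.02709872  0.20142736]
[[-0.7  0.1]
 [-1.3  0.6]
 [-0.5 -1. ]
 [ 1.   0.4]
 [-0.5 -1.1]
 [ 0.4 -0.5]
 [-0.6  0. ]
 [ 0.1  0.1]
 [ 1.7  0.9]
 [ 2.8  2.6]
 [ 0.1  0.4]
 [ 0.2  0.5]
 [-1.  -0.2]]
540.0 780.0
[0.53094442 0.097078   0.023     ]
bar [0.51795018 0.08473212 0.03894052] 830.9803921568628
(array([0.49848765, 0.09021246, 0.18309696]), np.float64(246.50980392156862))
(array([0.51551813, 0.07690881, 0.14283878]), np.float64(437.45098039215685))
rel -0.06002492417176794 0.1263953629038861 -0.1624868476169488
stampbase [0.69509289 0.11310847 0.        ]
pinkA near end [0.44392465 0.18581365 0.023     ]
pinkA far [0.29275935 0.21562678 0.023     ]
pinkB [0.39262039 0.02387253 0.02      ]
pinkB2 [ 0.3068075  -0.07909814  0.02      ]
teal [0.56338803 0.22673332 0.02      ]
teal2 [0.49049166 0.35404604 0.02      ]
collar [ 0.42619908 -0.18913885  0.01      ]
```

```bash
python3 - <<'E'
from h import *
a,b=cv2.imread("pics/scene0.png"),cv2.imread("pics/side0.png")
print(a[190:226:4,348:352].mean(1).astype(int)); print(a[200,328:370].min(1)); print(b[206,325:370].min(1))
print(a[218,340:368]);print(b[217,326:345])
E
```

```text
[[162 165 163]
 [197 200 200]
 [215 219 218]
 [226 229 228]
 [238 240 240]
 [246 248 248]
 [162 166 165]
 [138 140 140]
 [139 143 142]]
[144 148 144 144 145 147 148 144 144 142 125 193 211 222 230 235 244 251
 248 242 231 225 216 210 199 186 161 109  59  62 115 153 144 145 142 144
 143 144 142 142 139 144]
[ 97 100 107 123 141 151 154 155 156 164 185 214 228 235 238 237 232 224
 217 209 199 188 179 168 158 152 146 142 135 124 109 102  99  98 100 114
 138 150 152 150 152 152 152 152 151]
[[156 155 148]
 [158 158 152]
 [158 157 151]
 [158 158 150]
 [154 154 148]
 [155 156 148]
 [179 184 184]
 [134 138 138]
 [133 135 135]
 [138 141 140]
 [140 143 143]
 [141 142 143]
 [141 145 145]
 [141 143 142]
 [136 139 139]
 [142 145 144]
 [141 143 143]
 [138 142 142]
 [141 145 144]
 [143 146 147]
 [142 145 143]
 [153 156 156]
 [ 88  90  86]
 [ 78  77  74]
 [ 83  83  78]
 [ 81  81  77]
 [ 71  70  68]
 [168 168 161]]
[[168 163 159]
 [167 162 159]
 [163 158 156]
 [154 151 151]
 [149 147 148]
 [147 146 148]
 [147 145 147]
 [146 145 147]
 [147 145 146]
 [146 145 146]
 [147 144 146]
 [147 144 146]
 [148 146 148]
 [149 148 149]
 [149 147 149]
 [144 143 144]
 [139 137 139]
 [132 130 132]
 [123 121 121]]
```

```bash
cat > poly.py <<'E'
from h import *
def pm(pts,off,s):
    q=(np.array(pts,float)/s+np.array(off))*4
    im=np.zeros((1600,2560),np.uint8);cv2.fillPoly(im,[q.astype(np.int32)],255)
    return cv2.resize(im,(640,400),interpolation=cv2.INTER_AREA)/255.
E
python3 - <<'E'
from poly import *
sc,si=calibration("scene"),calibration("side")
m1=pm([(382,150),(384,134),(395,122),(410,119),(424,124),(434,137),(476,232),(474,248),(462,259),(448,266),(432,266),(422,258),(417,245)],(230,150),3.6)
m2=pm([(358,272),(362,257),(446,184),(460,179),(476,184),(485,195),(484,216),(404,303),(388,312),(372,308),(361,294)],(240,145),4)
V=[.60205,-.0271,.2014]
res=[]
for v in([(sc,m1),(si,m2)],[(sc,m1)],[(si,m2)]):
    for p0 in ([.53,.097,.2],[.53,.097,.35]):
        p,c=fitbar(v,p0,.023,.023)
        d=p[:2]-V[:2];th=V[2];print(p.round(4),round(c,1),"rel",d@[np.cos(th),np.sin(th)],d@[-np.sin(th),np.cos(th)],p[2]-th); res.append(p)
# overlay
for n,c,off,s,f in(("sc",sc,(230,150),3.6,"scene0"),("si",si,(240,145),4,"side0")):
    im=cv2.imread(f"pics/{n}_crop.png")
    q=((proj(c,cyl(res[0],.023,.023))+.5-off)*s).astype(np.float32)
    cv2.polylines(im,[cv2.convexHull(q).astype(int)],True,(0,0,255),1)
    for ys in((-77,0),(-17,12),(0,2),(17,12),(77,0)):
        q=((proj(c,T(V,[[-.085,ys[0]/1e3,ys[1]/1e3],[.07,ys[0]/1e3,ys[1]/1e3]]))+.5-off)*s).astype(int)
        cv2.line(im,tuple(map(int,q[0])),tuple(map(int,q[1])),(0,255,0),1)
    cv2.imwrite(f"pics/{n}_ov.png",im)
E
```

```text
[0.5303 0.0969 0.2012] 139.7 rel -0.045459031783465734 0.135830190418513 -0.0001602777672580491
[0.5296 0.0967 0.1962] 146.8 rel -0.046223195524434255 0.1358199060419785 -0.005188820346961082
[0.5294 0.0979 0.1896] 20.4 rel -0.04621084549944595 0.13697998638411046 -0.01183890172733501
[0.5302 0.0981 0.1833] 19.9 rel -0.045382055597097876 0.13708295500983575 -0.018050814766654072
[0.53   0.0913 0.1853] 35.4 rel -0.04694172238384652 0.1303833331098108 -0.016107831726565186
[0.5302 0.0912 0.1881] 36.1 rel -0.04676967479773273 0.13034025759853987 -0.013309153163474557
```

View pics/sc_ov.png

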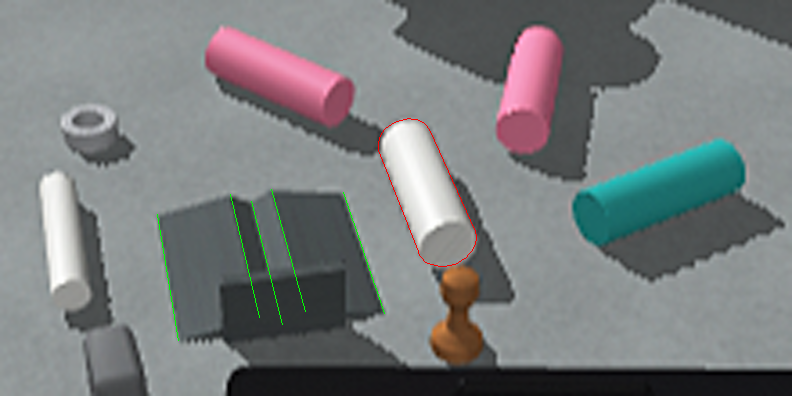

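View pics/si_ov.png

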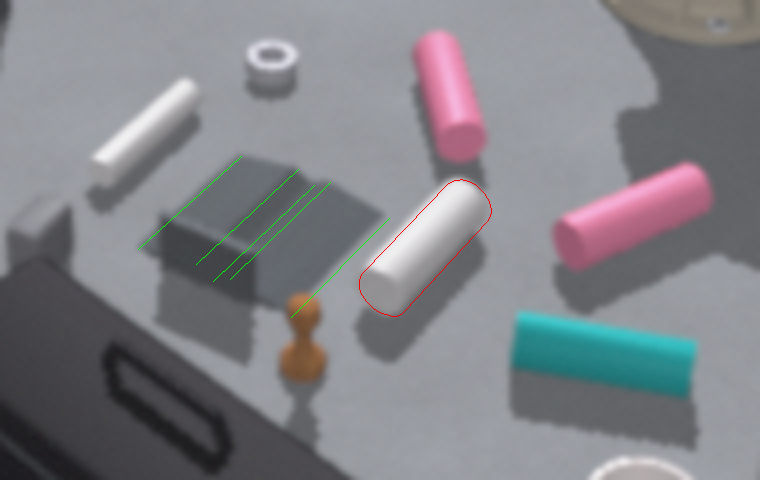

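```bash
python3 -m crank '[[-50,-26.5,0,0,0,0,1],[-50,-26.5,0,0,0,0,1],[-50,-26.5,0,0,0,0,1],[-50,-26.5,0,0,0,0,1],[-50,-26.5,0,0,0,0,1],[-50,-26.5,0,0,0,0,1],[-50,-26.5,0,0,0,0,1],[-50,-26.5,0,0,0,0,1]]'
```

```text
clock: 1.15
tcp_pos: [0.5205, 0.1456, 0.4046]
orientation: [-0.0, 0.228, 0.974, 0.0]
wrist_force: [0.8, 0.7, 0.5]
finger_gap: 0.0852
```

```bash
python3 -m crank '[[0,0,12,0,0,10.5,1],[0,0,12,0,0,10.5,1],[0,0,12,0,0,10.5,1],[0,0,12,0,0,10.5,1],[0,0,12,0,0,10.4,1],[0,0,12,0,0,0,1],[0,0,12,0,0,0,1],[0,0,0,0,0,0,1]]'
cat > st.py <<'E'
from h import *
from scipy.spatial.transform import Rotation as Ro
def st(V=(.602,-.0271,.2)):
    s=get_state(); q=s["orientation"]; R=Ro.from_quat([q[1],q[2],q[3],q[0]]).as_matrix()
    d=s["tcp_pos"][:2]-np.array(V[:2]);c,n=np.cos(V[2]),np.sin(V[2])
    print("t",round(s["clock"],2),"tcp",np.round(s["tcp_pos"],4),"yaw_y",round(np.arctan2(R[1,1],R[0,1]),4),"z",R[:,2].round(3),"relV",np.round([c*d[0]+n*d[1],-n*d[0]+c*d[1]],4),"F",np.round(s["wrist_force"],1),"gap",round(s["finger_gap"],4))
if __name__=="__main__":st()
E
python3 - <<'E'
from st import *
st(); c=calibration("wrist"); im=read_camera("wrist"); cv2.imwrite("pics/w1.png",im); np.save("w1.npy",c["extrinsics"])
E
```

```text
clock: 2.15
tcp_pos: [0.5192, 0.1472, 0.3195]
orientation: [-0.001, 0.634, 0.773, -0.001]
wrist_force: [0.3, -0.2, -0.1]
finger_gap: 0.0853
t 2.15 tcp [0.5192 0.1472 0.3195] yaw_y 0.1971 z [-0.002 -0.    -1.   ] relV [-0.0465  0.1873] F [ 0.3 -0.2 -0.1] gap 0.0853
```

View pics/w1.png

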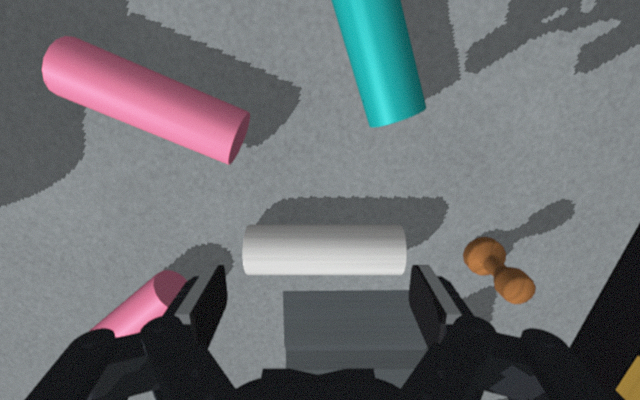

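```bash
python3 - <<'E'
from poly import *
c=calibration("wrist"); c["extrinsics"]=np.load("w1.npy")
m=pm([(244,229),(250,224),(402,224),(406,231),(406,270),(402,275),(250,275),(244,270)],(0,0),1)
for p0 in([.53,.098,.19],[.525,.1,.2]):
    p,e=fitbar([(c,m)],p0,.023,.023);print(p,e)
V=[.602,-.0271,.2]
for uv,q in(((284,291),(-.085,.077,0)),((286,346),(-.085,.017,.012))):
    print(proj(c,T(V,[q])),uv,unproj(c,uv,q[2]),T(V,[q]))
for n,uv,z in(("pink end top",(232,163),.0),("pink end2",(248,115),.023),("teal",(372,126),.02),("teal",(424,105),.02)):print(n,unproj(c,uv,z))
E
```

```text
[0.53441788 0.0970656  0.19805071] 138.45882352941177
[0.53465289 0.09695238 0.20037078] 141.0862745098039
[[282.18862718 288.80464014]] (284, 291) [0.50568668 0.0292143  0.        ] [[0.5033968  0.03147823 0.        ]]
[[283.16369195 343.57900635]] (286, 346) [ 0.51881997 -0.02990303  0.012     ] [[ 0.51531696 -0.02732576  0.012     ]]
pink end top [0.43708461 0.15413388 0.        ]
pink end2 [0.45058412 0.20140384 0.023     ]
teal [0.55058881 0.21227189 0.02      ]
teal [0.587328   0.23634608 0.02      ]
```

```bash
python3 -m crank '[[0,2,30,0,0,0,1],[0,0,30,0,0,0,1],[0,0,25,0,0,0,1],[0,0,20,0,0,0,1],[0,0,15,0,0,0,1],[0,0,10,0,0,0,1],[0,0,6,0,0,0,1],[0,0,2,0,0,0,1]]'
python3 - <<'E'
from st import *
st()
for n in("scene","side"):
    im=read_camera(n); a=im[130:260,240:440] if n=="scene" else im[110:250,260:440]
    cv2.imwrite(f"pics/{n}2.png",cv2.resize(a,None,fx=4,fy=4,interpolation=cv2.INTER_CUBIC))
E
```

```text
clock: 3.2
tcp_pos: [0.5218, 0.1477, 0.1827]
orientation: [0.0, 0.635, 0.773, 0.0]
wrist_force: [-1.1, 1.2, -0.4]
finger_gap: 0.0853
t 3.2 tcp [0.5218 0.1477 0.1827] yaw_y 0.1956 z [ 0.  0. -1.] relV [-0.0439  0.1873] F [-1.1  1.2 -0.4] gap 0.0853
```

View pics/scene2.png

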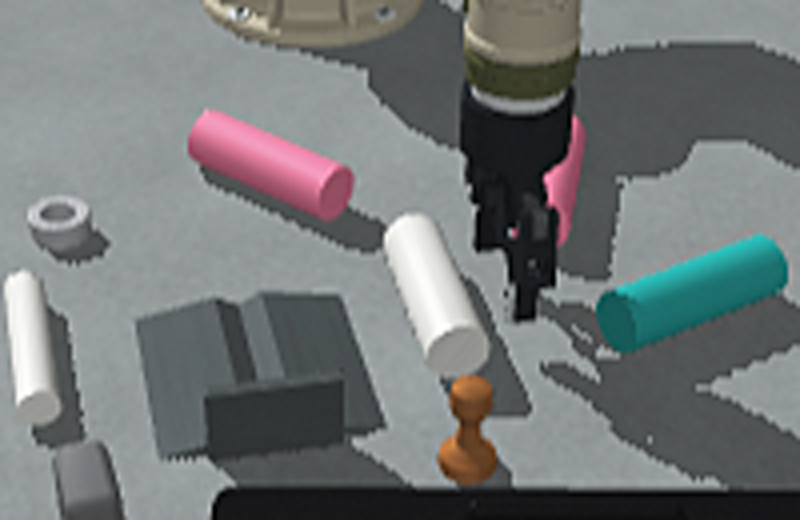

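View pics/side2.png

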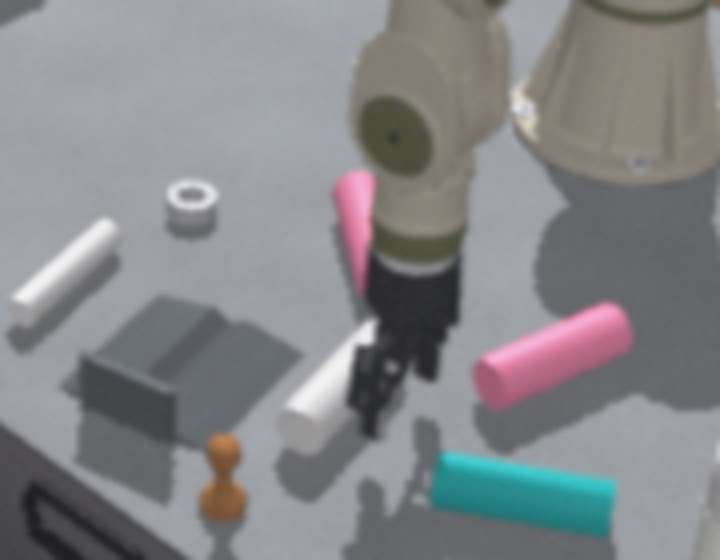

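```bash
python3 - <<'E'
from st import *
c=calibration("scene"); t=get_state()["tcp_pos"]
y=np.array([np.cos(.1956),np.sin(.1956)])
for o in(45,50,56):
  for h in(.160,.173):
    P=[*(t[:2]+y*o/1000),t[2]-h]; print(o,h,((proj(c,[P])[0]+.5-[240,130])*4).round(0))
E
```

```text
45 0.16 [519. 321.]
45 0.173 [518. 336.]
50 0.16 [521. 325.]
50 0.173 [520. 340.]
56 0.16 [523. 331.]
56 0.173 [522. 345.]
```

The open tips are about 160 mm ahead of the TCP, so at z ≈ 23 mm. I'll lower 12 mm and start pushing along tool -x.

```bash
python3 -m crank '[[0,0,7,0,0,0,1],[-4,0,5,0,0,0,1],[-4,0,0,0,0,0,1],[-4,0,0,0,0,0,1],[-5,0,0,0,0,0,1],[-6,0,0,0,0,0,1],[-6,0,0,0,0,0,1],[-6,0,0,0,0,0,1]]'; python3 st.py
python3 -m crank '[[-5,0,0,0,0,0,1],[-5,0,0,0,0,0,1],[-5,0,0,0,0,0,1],[-5,0,0,0,0,0,1],[-5,0,0,0,0,0,1],[-5,0,0,0,0,0,1],[-3,0,0,0,0,0,1],[0,0,0,0,0,0,1]]'; 
python3 - <<'E'
from st import *
st()
im=read_camera("scene")[130:260,240:440]
cv2.imwrite(f"pics/scene3.png",cv2.resize(im,None,fx=4,fy=4,interpolation=cv2.INTER_CUBIC))
cv2.imwrite(f"pics/wrist3.png",read_camera("wrist"))
E
```

```text
clock: 4.3
tcp_pos: [0.5286, 0.1129, 0.1707]
orientation: [0.0, 0.635, 0.773, 0.0]
wrist_force: [-0.1, -0.0, 0.1]
finger_gap: 0.0852
t 4.3 tcp [0.5286 0.1129 0.1707] yaw_y 0.1953 z [ 0.  0. -1.] relV [-0.0442  0.1518] F [-0.1 -0.   0.1] gap 0.0852
clock: 5.3
tcp_pos: [0.535, 0.0807, 0.1707]
orientation: [0.0, 0.635, 0.773, 0.0]
wrist_force: [0.7, 0.5, 0.5]
finger_gap: 0.0856
t 5.3 tcp [0.535  0.0807 0.1707] yaw_y 0.1951 z [ 0.  0. -1.] relV [-0.0443  0.119 ] F [0.7 0.5 0.5] gap 0.0856
```

View pics/scene3.png

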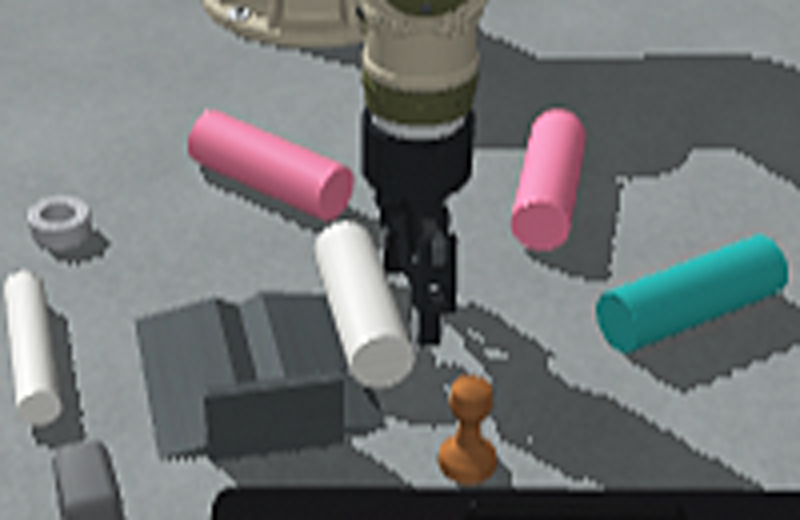

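View pics/wrist3.png

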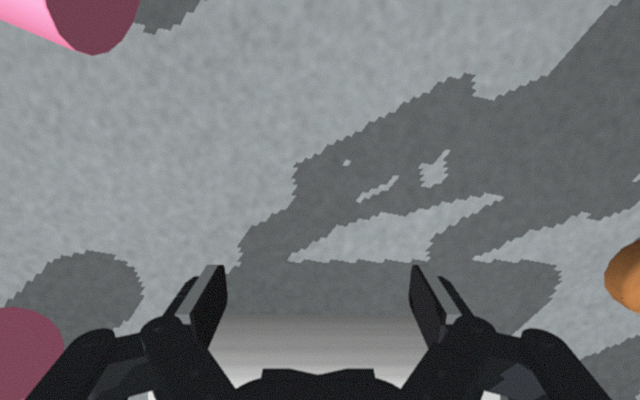

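```bash
python3 -m crank '[[-4,0,0,0,0,0,1],[-4,0,-1,0,0,0,1],[-4,0,-1,0,0,0,1],[-4,0,-1,0,0,0,1],[-4,0,-1,0,0,0,1],[-4,0,-1,0,0,0,1],[-4,0,-1,0,0,0,1],[-4,0,0,0,0,0,1]]'; python3 st.py
python3 -m crank '[[-4,0,0,0,0,0,1],[-4,0,0,0,0,0,1],[-3,0,0,0,0,0,1],[-3,0,0,0,0,0,1],[-3,0,0,0,0,0,1],[-3,0,0,0,0,0,1],[-2,0,0,0,0,0,1],[-2,0,0,0,0,0,1]]'; 
python3 - <<'E'
from st import *
st()
im=read_camera("scene")[130:260,240:440]
cv2.imwrite(f"pics/scene4.png",cv2.resize(im,None,fx=4,fy=4,interpolation=cv2.INTER_CUBIC))
E
```

```text
clock: 6.4
tcp_pos: [0.5412, 0.0494, 0.1768]
orientation: [0.0, 0.635, 0.773, 0.0]
wrist_force: [0.1, 3.3, 2.2]
finger_gap: 0.0856
t 6.4 tcp [0.5412 0.0494 0.1768] yaw_y 0.1955 z [ 0.  0. -1.] relV [-0.0444  0.087 ] F [0.1 3.3 2.2] gap 0.0856
clock: 7.4
tcp_pos: [0.5458, 0.026, 0.1767]
orientation: [-0.0, 0.635, 0.773, 0.0]
wrist_force: [-0.8, 3.3, 1.2]
finger_gap: 0.0854
t 7.4 tcp [0.5458 0.026  0.1767] yaw_y 0.1955 z [-0.  0. -1.] relV [-0.0446  0.0632] F [-0.8  3.3  1.2] gap 0.0854
```

View pics/scene4.png

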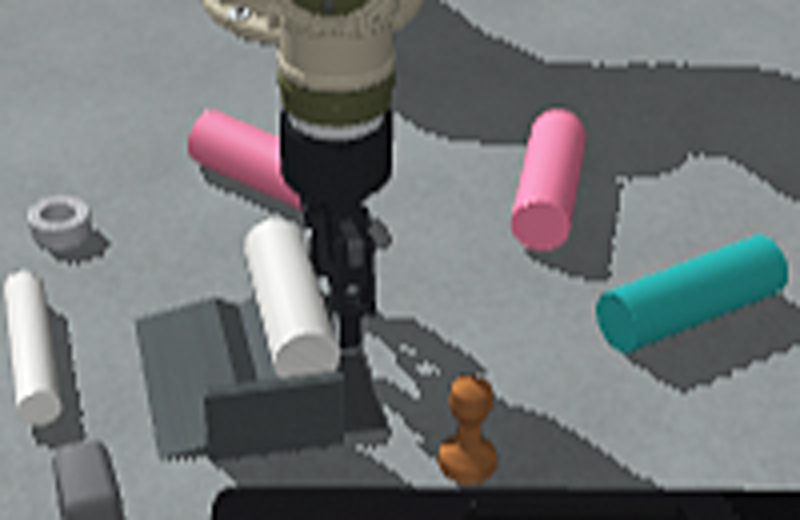

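The bar is climbing the ramp, parallel to the groove and about 12 mm short of the crest. I'll continue slowly.

```bash
python3 -m crank '[[-2,0,0,0,0,0,1],[-2,0,0,0,0,0,1],[-2,0,0,0,0,0,1],[-1.5,0,0,0,0,0,1],[-1.5,0,0,0,0,0,1],[-1.5,0,0,0,0,0,1],[-1.5,0,0,0,0,0,1],[-1.5,0,0,0,0,0,1]]'; python3 - <<'E'
from st import *
st()
im=read_camera("scene")[130:260,240:440]
cv2.imwrite(f"pics/scene5.png",cv2.resize(im,None,fx=4,fy=4,interpolation=cv2.INTER_CUBIC))
E
```

```text
clock: 8.45
tcp_pos: [0.5484, 0.0124, 0.1766]
orientation: [0.0, 0.635, 0.773, -0.0]
wrist_force: [-0.3, -0.3, 0.9]
finger_gap: 0.0855
t 8.45 tcp [0.5484 0.0124 0.1766] yaw_y 0.195 z [-0.    -0.001 -1.   ] relV [-0.0446  0.0493] F [-0.3 -0.3  0.9] gap 0.0855
```

View pics/scene5.png

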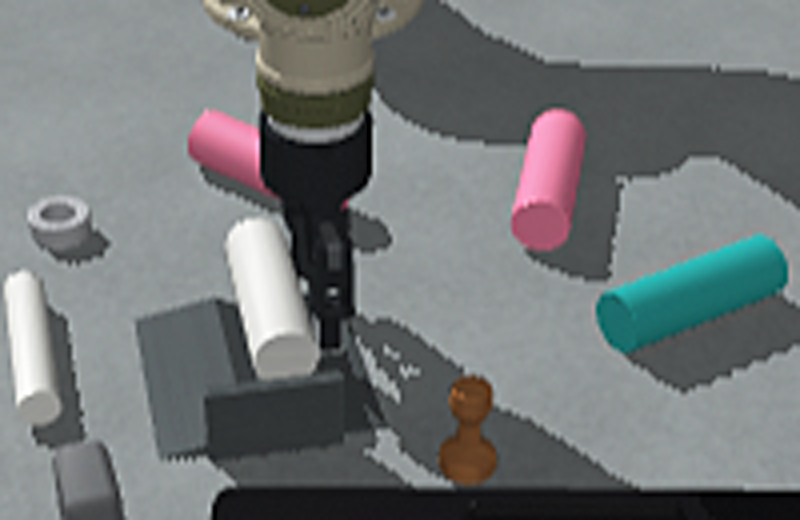

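```bash
python3 -m crank '[[-1,0,0,0,0,0,1],[-1,0,0,0,0,0,1],[-1,0,0,0,0,0,1],[-1,0,0,0,0,0,1],[0,0,0,0,0,0,1],[0,0,0,0,0,0,1],[0,0,0,0,0,0,1],[0,0,0,0,0,0,1]]'; python3 - <<'E'
from st import *
st()
im=read_camera("scene")[130:260,240:440]
cv2.imwrite(f"pics/scene6.png",cv2.resize(im,None,fx=4,fy=4,interpolation=cv2.INTER_CUBIC))
E
```

```text
clock: 9.5
tcp_pos: [0.5492, 0.0089, 0.1767]
orientation: [0.0, 0.635, 0.773, 0.0]
wrist_force: [-0.7, 0.3, -0.2]
finger_gap: 0.0851
t 9.5 tcp [0.5492 0.0089 0.1767] yaw_y 0.1955 z [ 0.  0. -1.] relV [-0.0446  0.0458] F [-0.7  0.3 -0.2] gap 0.0851
```

View pics/scene6.png

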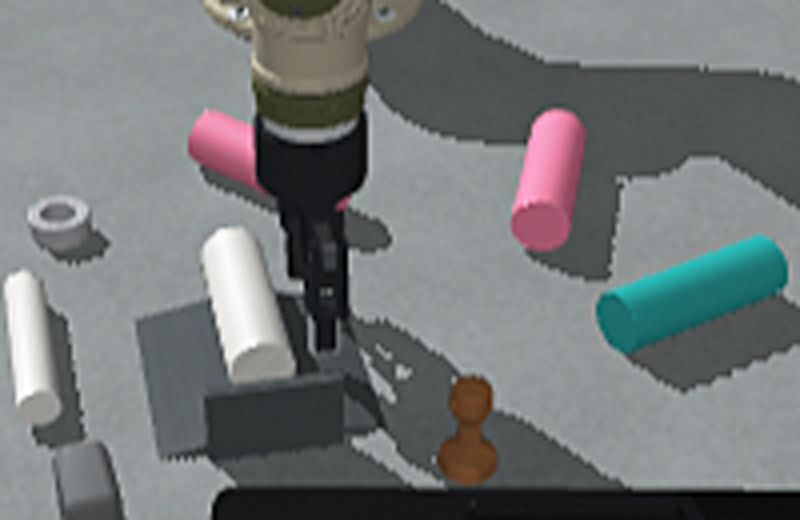

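```bash
python3 -m crank '[[8,0,0,0,0,0,1],[4,0,-40,0,0,0,1],[0,0,-40,0,0,0,1],[-16,-25,0,0,0,0,0.5],[-16,-30,0,0,0,0,0],[-16,-30,0,0,0,0,0],[-10,-22,0,0,0,0,0],[0,0,0,0,0,0,0]]' 40; python3 - <<'E'
from st import *
st()
c=calibration("wrist");im=read_camera("wrist");cv2.imwrite("pics/w7.png",im);np.save("w7.npy",c["extrinsics"])
im=read_camera("scene")[130:260,240:440]
cv2.imwrite(f"pics/scene7.png",cv2.resize(im,None,fx=4,fy=4,interpolation=cv2.INTER_CUBIC))
E
```

```text
clock: 10.55
tcp_pos: [0.4519, -0.0571, 0.2567]
orientation: [-0.0, 0.635, 0.772, -0.0]
wrist_force: [0.9, 0.5, -0.6]
finger_gap: 0.0
t 10.55 tcp [ 0.4519 -0.0571  0.2567] yaw_y 0.1938 z [-0.001  0.    -1.   ] relV [-0.1531  0.0004] F [ 0.9  0.5 -0.6] gap 0.0
```

View pics/scene7.png

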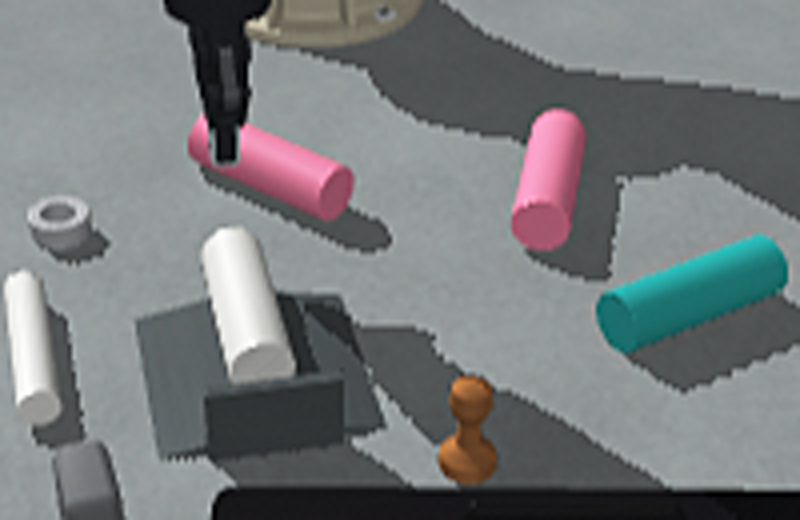

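View pics/w7.png

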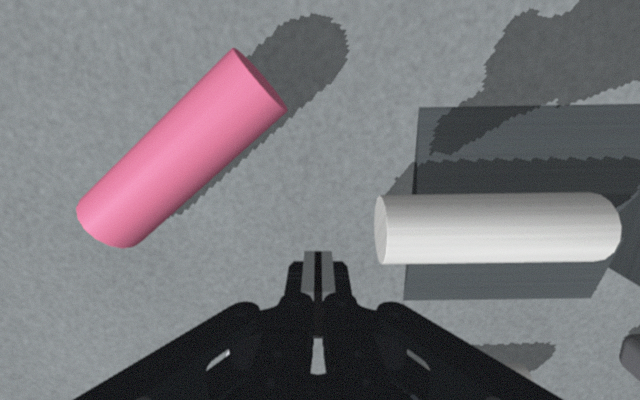

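The bar lies in the groove; its near end face is centred at about (381,229) in the wrist view.

```bash
python3 - <<'E'
from poly import *
c=calibration("wrist"); c["extrinsics"]=np.load("w7.npy"); sc=calibration("scene")
def rel(p,V=(.602,-.0271,.2)):
    d=np.array(p[:2])-V[:2];n=np.array([np.cos(V[2]),np.sin(V[2])]);return (d@n).round(4),(-d[0]*n[1]+d[1]*n[0]).round(4)
print("near end",rel(unproj(c,(381,229),.0286)))
m=pm([(376,199),(380,195),(600,192),(612,197),(619,213),(620,240),(614,256),(605,262),(384,264),(379,258),(375,240),(374,215)],(0,0),1)
p,e=fitbar([(c,m)],[.557,-.035,.2],.023,.0286);print("wrist",p,e,rel(p))
m=pm([(203,250),(205,235),(215,228),(232,227),(245,235),(294,352),(293,366),(282,374),(262,381),(240,381),(231,374)],(240,130),4)
p,e=fitbar([(sc,m)],[.557,-.035,.2],.023,.0286);print("scene",p,e,rel(p))
print("vrest near corner",rel(unproj(c,(419,107),0)),rel(unproj(c,(404,299),0)))
E
```

```text
near end (np.float64(-0.1112), np.float64(-0.0027))
wrist [ 0.56119461 -0.03759027  0.20639173] 263.4980392156863 (np.float64(-0.0421), np.float64(-0.0022))
scene [ 0.55379254 -0.03627833  0.20753792] 117.03137254901961 (np.float64(-0.0491), np.float64(0.0006))
vrest near corner (np.float64(-0.0846), np.float64(0.0741)) (np.float64(-0.0827), np.float64(-0.0781))
```

Rotating a quarter turn so that the flat 22 mm side of the shut fingers pushes the bar end.

```bash
python3 -m crank '[[-2,0,0,0,0,-10.6,0],[0,0,0,0,0,-10.6,0],[0,0,0,0,0,-10.6,0],[0,0,0,0,0,-10.6,0],[0,0,0,0,0,-10.6,0],[0,0,0,0,0,-10.6,0],[0,0,0,0,0,-10.6,0],[0,0,0,0,0,-10.6,0]]'; python3 st.py;  python3 -m crank '[[0,0,10,0,0,-5.8,0],[0,0,15,0,0,0,0],[0,0,15,0,0,0,0],[0,0,15,0,0,0,0],[0,0,8,0,0,0,0],[0,0,0,0,0,0,0],[0,0,0,0,0,0,0],[0,0,0,0,0,0,0]]'; python3 - <<'E'
from st import *
st()
im=read_camera("side")[110:250,260:440]
cv2.imwrite("pics/side8.png",cv2.resize(im,None,fx=4,fy=4,interpolation=cv2.INTER_CUBIC))
E
```

```text
clock: 11.65
tcp_pos: [0.4546, -0.0583, 0.2567]
orientation: [0.0, -0.056, 0.998, 0.0]
wrist_force: [-0.1, 0.1, 0.6]
finger_gap: -0.0001
t 11.65 tcp [ 0.4546 -0.0583  0.2567] yaw_y 1.6829 z [ 0.001  0.    -1.   ] relV [-0.1507 -0.0013] F [-0.1  0.1  0.6] gap -0.0001
clock: 12.65
tcp_pos: [0.4539, -0.059, 0.1942]
orientation: [0.001, -0.103, 0.995, -0.0]
wrist_force: [-0.4, -0.5, 0.4]
finger_gap: -0.0002
t 12.65 tcp [ 0.4539 -0.059   0.1942] yaw_y 1.7768 z [ 0.001 -0.    -1.   ] relV [-0.1515 -0.0019] F [-0.4 -0.5  0.4] gap -0.0002
```

View pics/side8.png

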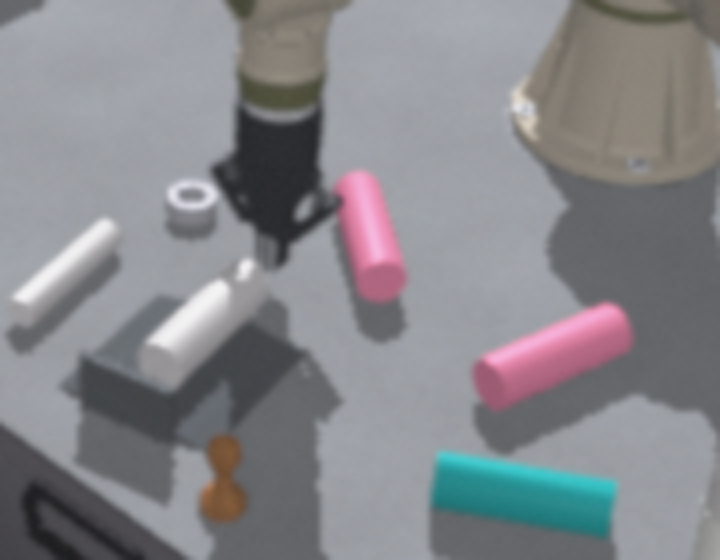

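```bash
python3 -m crank '[[-8,0,0,0,0,0,0],[-8,0,0,0,0,0,0],[-5,0,0,0,0,0,0],[-5,0,0,0,0,0,0],[-5,0,0,0,0,0,0],[-5,0,0,0,0,0,0],[-5,0,0,0,0,0,0],[-5,0,0,0,0,0,0]]'; python3 st.py; python3 -m crank '[[-4,0,0,0,0,0,0],[-3,0,0,0,0,0,0],[-2,0,0,0,0,0,0],[-1.5,0,0,0,0,0,0],[-1.5,0,0,0,0,0,0],[-1.5,0,0,0,0,0,0],[0,0,0,0,0,0,0],[0,0,0,0,0,0,0]]'; python3 st.py
python3 - <<'E'
from h import *
for n in("scene","side"):
    im=read_camera(n); a=im[130:260,240:440] if n=="scene" else im[110:250,260:440]
    cv2.imwrite(f"pics/{n}9.png",cv2.resize(a,None,fx=4,fy=4,interpolation=cv2.INTER_CUBIC))
E
```

```text
clock: 13.7
tcp_pos: [0.4986, -0.0494, 0.1934]
orientation: [-0.0, -0.103, 0.995, 0.0]
wrist_force: [-2.1, 0.6, -0.6]
finger_gap: 0.0
t 13.7 tcp [ 0.4986 -0.0494  0.1934] yaw_y 1.7768 z [-0.001  0.    -1.   ] relV [-0.1058 -0.0013] F [-2.1  0.6 -0.6] gap 0.0
clock: 14.7
tcp_pos: [0.512, -0.0469, 0.1938]
orientation: [0.0, -0.103, 0.995, -0.0]
wrist_force: [-1.4, 0.1, -0.9]
finger_gap: -0.0003
t 14.7 tcp [ 0.512  -0.0469  0.1938] yaw_y 1.7767 z [ 0.001  0.    -1.   ] relV [-0.0922 -0.0015] F [-1.4  0.1 -0.9] gap -0.0003
```

View pics/scene9.png

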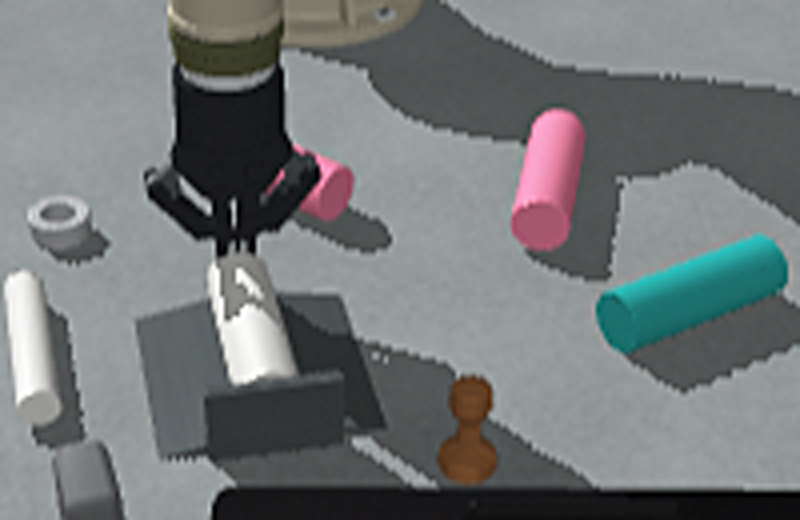

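View pics/side9.png

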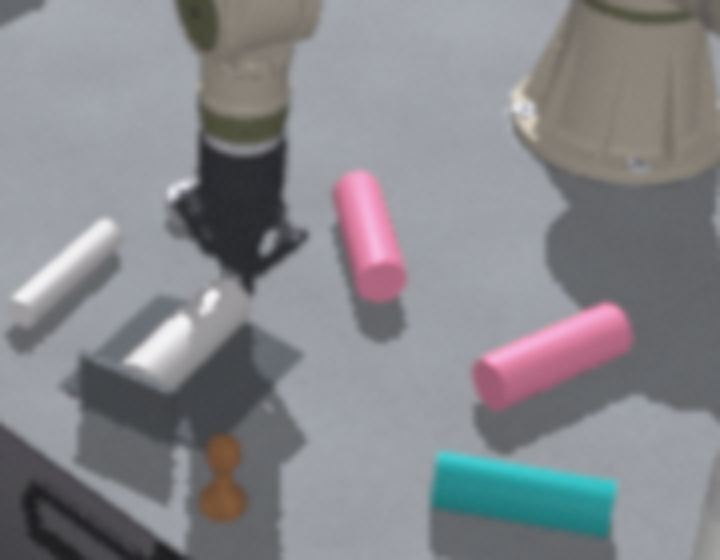

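The bar is sliding with the fingers and is about 10 mm short by my estimate. I'll go on in small steps and watch the force.

```bash
python3 -m crank '[[-1.5,0,0,0,0,0,0],[-1.5,0,0,0,0,0,0],[-1.5,0,0,0,0,0,0],[-1,0,0,0,0,0,0],[-1,0,0,0,0,0,0],[-1,0,0,0,0,0,0],[-0.5,0,0,0,0,0,0],[0,0,0,0,0,0,0]]'; python3 st.py
```

```text
clock: 15.8
tcp_pos: [0.5197, -0.0452, 0.1937]
orientation: [0.0, -0.103, 0.995, 0.0]
wrist_force: [-2.9, -0.0, 0.9]
finger_gap: 0.0001
t 15.8 tcp [ 0.5197 -0.0452  0.1937] yaw_y 1.7767 z [ 0.  0. -1.] relV [-0.0843 -0.0014] F [-2.9 -0.   0.9] gap 0.0001
```

```bash
python3 -m crank '[[-0.5,0,0,0,0,0,0],[-0.5,0,0,0,0,0,0],[-0.5,0,0,0,0,0,0],[-0.5,0,0,0,0,0,0],[0,0,0,0,0,0,0],[0,0,0,0,0,0,0],[0,0,0,0,0,0,0],[0,0,0,0,0,0,0]]'; python3 st.py
```

```text
clock: 16.8
tcp_pos: [0.5216, -0.0447, 0.1937]
orientation: [0.0, -0.103, 0.995, 0.0]
wrist_force: [-1.7, -0.6, -0.4]
finger_gap: -0.0002
t 16.8 tcp [ 0.5216 -0.0447  0.1937] yaw_y 1.7767 z [ 0.  0. -1.] relV [-0.0823 -0.0013] F [-1.7 -0.6 -0.4] gap -0.0002
```

```bash
python3 -m crank '[[-0.5,0,0,0,0,0,0],[-0.5,0,0,0,0,0,0],[-0.5,0,0,0,0,0,0],[-0.5,0,0,0,0,0,0],[0,0,0,0,0,0,0],[0,0,0,0,0,0,0],[0,0,0,0,0,0,0],[0,0,0,0,0,0,0]]'; python3 st.py
```

```text
clock: 17.8
tcp_pos: [0.5236, -0.0443, 0.1937]
orientation: [0.0, -0.103, 0.995, 0.0]
wrist_force: [-2.9, -0.7, 0.3]
finger_gap: -0.0002
t 17.8 tcp [ 0.5236 -0.0443  0.1937] yaw_y 1.7767 z [ 0.  0. -1.] relV [-0.0803 -0.0013] F [-2.9 -0.7  0.3] gap -0.0002
```

```bash
python3 -m crank '[[-0.5,0,0,0,0,0,0],[-0.5,0,0,0,0,0,0],[-0.5,0,0,0,0,0,0],[-0.5,0,0,0,0,0,0],[0,0,0,0,0,0,0],[0,0,0,0,0,0,0],[0,0,0,0,0,0,0],[0,0,0,0,0,0,0]]'; python3 st.py
```

```text
clock: 18.8
tcp_pos: [0.5244, -0.044, 0.1935]
orientation: [-0.001, -0.103, 0.995, -0.0]
wrist_force: [-6.7, -2.9, 3.5]
finger_gap: 0.0
t 18.8 tcp [ 0.5244 -0.044   0.1935] yaw_y 1.7763 z [-0.003 -0.001 -1.   ] relV [-0.0794 -0.0012] F [-6.7 -2.9  3.5] gap 0.0
```

```bash
python3 -m crank '[[-0.5,0,0,0,0,0,0],[-0.5,0,0,0,0,0,0],[0,0,0,0,0,0,0],[0,0,0,0,0,0,0],[0,0,0,0,0,0,0],[0,0,0,0,0,0,0],[0,0,0,0,0,0,0],[0,0,0,0,0,0,0]]'; python3 st.py
```

```text
clock: 19.8
tcp_pos: [0.5247, -0.0439, 0.1933]
orientation: [-0.002, -0.102, 0.995, -0.0]
wrist_force: [-9.2, -2.8, 4.5]
finger_gap: 0.0
t 19.8 tcp [ 0.5247 -0.0439  0.1933] yaw_y 1.7761 z [-0.005 -0.001 -1.   ] relV [-0.0791 -0.0011] F [-9.2 -2.8  4.5] gap 0.0
```

The bar has hit something solid: force is up to about 10 N against 2–3 N of sliding, and the TCP has stopped. I'll back off and look.

```bash
python3 -m crank '[[3,0,0,0,0,0,0],[10,0,0,0,0,0,0],[20,0,0,0,0,0,0],[20,0,0,0,0,0,0],[0,0,-40,0,0,0,0],[20,0,-50,0,0,0,0],[20,0,-50,0,0,0,0],[0,0,0,0,0,0,0]]'; python3 - <<'E'
from st import *
st()
c=calibration("wrist");im=read_camera("wrist");cv2.imwrite("pics/w10.png",im);np.save("w10.npy",c["extrinsics"])
for n in("scene","side"):
    im=read_camera(n); a=im[130:260,240:440] if n=="scene" else im[110:250,260:440]
    cv2.imwrite(f"pics/{n}10.png",cv2.resize(a,None,fx=4,fy=4,interpolation=cv2.INTER_CUBIC))
E
```

```text
clock: 20.8
tcp_pos: [0.4359, -0.0633, 0.3378]
orientation: [0.004, -0.102, 0.995, -0.002]
wrist_force: [0.4, 0.5, 0.1]
finger_gap: 0.0
t 20.8 tcp [ 0.4359 -0.0633  0.3378] yaw_y 1.7761 z [ 0.009 -0.003 -1.   ] relV [-0.17   -0.0025] F [0.4 0.5 0.1] gap 0.0
```

View pics/scene10.png

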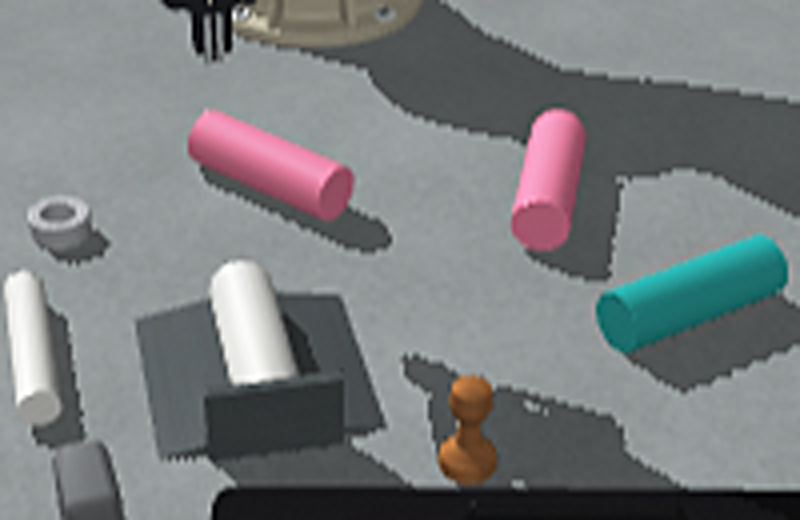

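View pics/side10.png

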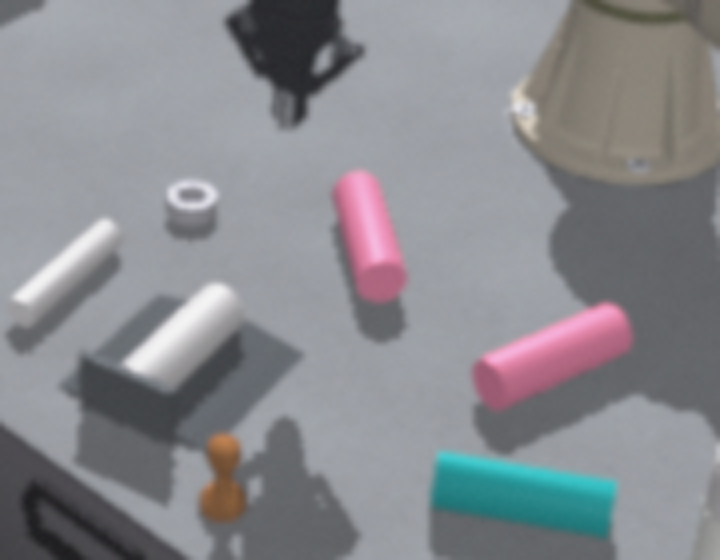

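View pics/w10.png

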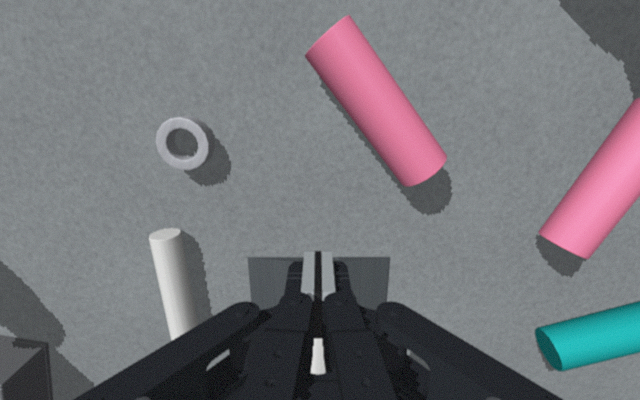

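```bash
python3 - <<'E'
from h import *
sc,si=calibration("scene"),calibration("side")
for c,n,off in((sc,"scene10",(240,130)),(si,"side10",(260,110))):
    im=cv2.imread(f"pics/{n}.png")
    for x,col in((0,(0,0,255)),(-.005,(255,0,0))):
        p=(.602+x*.98,-.0271+x*.2,.203)
        q=((proj(c,cyl(p,.023,.0286))+.5-off)*4).astype(np.float32)
        cv2.polylines(im,[cv2.convexHull(q).astype(int)],True,col,1)
    cv2.imwrite(f"pics/{n}o.png",im[180:460,60:420] if n[1]=="c" else im[250:460,50:320])
a=cv2.imread("pics/scene10o.png");b=cv2.imread("pics/side10o.png");b=cv2.copyMakeBorder(b,0,70,0,0,0)
cv2.imwrite("pics/ov10.png",np.hstack([a,b]))
E
```

```text
(no output)
```

View pics/ov10.png

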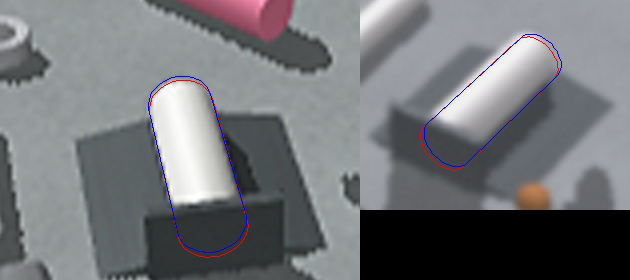

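The bar's outline matches the seated prediction (red), the bystanders look unmoved and the arm is clear. Handing in.

```bash
python3 -c "
from workcell import *
print(hand_in())"
```

```text
the job is handed in; nothing more can be done
None
```

I rolled the thick bar by its side with the two open fingertips, along the desk, up the left ramp and over the crest into the groove. I then shut the fingers and pushed its near end so it slid along the groove to the end stop. I handed in at about 21 s with the arm backed off and clear; the hand-in gives no verdict.

**Against the stop:** while the bar slid, the push force stayed at about 2–3 N. It then rose to about 10 N and the fingers stopped moving. They stopped at -79 mm along the V-rest, against about -81 mm expected; the 2 mm difference is within the camera calibration.

**In the pictures:** after the fingers backed off, the scene camera showed the bar's outline on the one predicted for the seat. The side camera was about 1–2 pixels off throughout, and allowing for that it agreed. The bar's far end is hidden behind the stop plate, so I could not see it touch directly.

**Other objects:** the thin bar, the pink and turquoise look-alikes, the collar and the stamp looked unmoved. I did not check the tape, spray, flask and mug separately at the end, but the arm did not work near them. The highest wrist force in the readings after each move was about 11 N.

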